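# Take the connection cover off a fibre gateway

### The arm

A 7-joint arm with a two-finger parallel gripper is mounted at the origin on the work surface. World frame = base frame: x ahead of the robot, y to its left, z up, the work surface at z = 0. Lengths are in m, angles in rad, forces in N, time in s.
With the tool pointing down it reaches from about 0.425 to 0.875 m from the base axis. Payload 8.4 kg.
Tool frame: the origin (TCP) lies where the fingers leave the gripper's body, on its centre line; the fingertips stand 70 mm ahead of it and the grasp point (between the pads) lies 51 mm ahead of it; z points along the fingers, y is the line along which they close (so a half turn about z gives the same grasp; the last joint's range is limited). The gripper opens to 87 mm and grips with 3 to 60 N. Pads are 19 mm wide; open, the fingers measure 117 mm over their backs; the gripper's body (75 mm by 190 mm) begins 51 mm behind the grasp point.
Start: joints at [1.168, 0.333, 0.04, 1.465, -0.013, 1.343, -0.059], TCP at [0.194, -0.62, 0.292] pointing down, gripper open.
Joint ranges: [-2.58, 2.58], [-0.38, 2.09], [-1.3, 1.39], [0.25, 2.4], [-1.5, 4.64], [0.08, 2.09], [-2.65, 2.65]. Speed limits (rad/s): [2.22, 2.22, 2.79, 2.79, 3.14, 3.14, 3.14].

### API

Orientations are given as a unit quaternion [w, x, y, z].
In Python, from plant import robot, imaging, workorder, spotter gives the robot as it stands.
- The arm moves only by the tool play_rows, never from a script. Its argument "series" is a list of rows, each an object of numbers: "tx", "ty", "tz": the shift along the world's x, y, z in m; "ax", "ay", "az": the turn, a rotation vector about the world's x, y, z in rad; "fingers": the opening, from 0 (shut) to 1 (fully open). A call has 1 to 12 rows; each row shifts and turns the commanded pose from where the row before left it; what a row does not reach is not made up. A row lasts 1/8 s, in which the tool goes at most 62.5 mm and 10.7 degrees, less where a joint would pass 70% of its speed; a pose out of reach is approached as far as the arm can. A call with a gripper value outside its range is refused whole. The fingers move at their own pace and stop on an object; "grip_force" is the grip in N (left out, the last holds). Time passes only in rows, so rows that do not move let the fingers close. It gives the time, the measured TCP pose, the force, the opening and the grip force at its end, in the units of the state.
- robot.observe(): the state, without advancing time (a new reading comes with each control period).
- imaging.capture(name): name is "scene" or "top" or "wrist"; returns the picture (384x512x3 uint8, red, green, blue); there is no depth.
- imaging.camera_model(name): a dict with "K" (3x3 intrinsics, pixels), "k1" (the pictures are not rectified: a ray, as slopes to the right and down, at radius r is drawn at 1 + k1 r^2 times it, then the intrinsics apply), "origin" and "rotation" of the camera in the world; the wrist camera has in their place "tool_from_camera" (4x4, takes a point from camera to tool coordinates, whose origin is the TCP and whose axes are the flange's). Camera axes: x right, y down, z forward; pixel columns grow to the right and rows downward; lengths in m; the calibration is good to about 2 mm. A picture is of the moment at which its call begins: read the wrist's pose just before it. camera_model takes no time and is no camera call.
- workorder.close_job(): hands the job in; it is judged then, once.
Trained networks look in the newest picture that a camera, given by its name, has taken for a name from the list of things; names that differ only in an ending like _2 or _b are one class to them, and where a whole thing is asked for, a point or a joint stands for the part that bears it (a point fixed in the world has none). Each returns a list of dicts, best first, with "confidence" (0 to 1); they miss things now and then, are a little off and sometimes report something else, mostly with a low value. They report only what shows in the picture. A call takes as long as a camera call.
- spotter.find_in(camera, target): "uv" ([column, row] in pixels, amid what is visible of it).
- spotter.silhouettes(camera, target): "mask" (384x512 bool, what is visible of it) and "uv" ([column, row] in pixels, amid what is visible of it).
- spotter.spot_point(camera, target): "uv" ([column, row] in pixels: a listed point, or the origin of a listed thing).
The state is a dict: "time": time; "joint_pos": joint angles; "dq": joint speeds; "joint_torque": joint torques, N m; "ee_pos": TCP position; "ee_rot": TCP orientation; "ft_force": force on the tool from outside, world axes, zero at the start; "wrist_torque": the same for the moment, N m; "opening": opening from 0.0 (shut) to 1.0 (fully open); "grip_force": force on a finger pad.
Only numpy, scipy, OpenCV 4.12 (cv2) and the standard library are available. Lean on these libraries where they do the work, as an engineer would, in place of code of your own. Each camera call takes 0.05 s, during which the arm holds its last target. There are 200 camera calls.

### The job

Open the connection compartment of the fibre gateway on the desk so that it can be wired: press in the snap tab on its grey cover, keep it in, and push the cover straight out, away from the white housing, until it is right off its guide rails with a clear gap, lying flat on the desk. Only press and push: never lift the cover or the gateway, and leave the gateway and the other things on the desk standing where they are.

Things in the scene. Friction and masses are not known exactly. Their poses are not given: they have to be found in the camera images.
- gateway: Fibre gateway, 0.95 kg, loose on rubber feet: white housing 150 (x) x 160 (y) x 40 mm high. Origin under the middle of the white housing at desk height, z up. The cover sits against its -x face (x = -75 mm). A window in its top (x = -67 to -52 mm, 37 mm wide) holds the tab's tooth, behind an 8 mm bar.
- cover: Grey plastic hood over the connection end, 0.17 kg, 90 (x) x 160 (y) x 40 mm high, open below and at +x; stands loose on the desk. Origin under its middle at desk height; +x points to the white housing, -x is the way off. Seated, its origin is at x = -121 mm in the gateway's frame. The tab's tooth stops it after 2 mm; once 18 mm out, the tab need not be held in.
- rail_tip (a point): Outer end of one of the gateway's two guide rails (the one at +y), top face: x = -117, y = 68, z = 22 mm in the gateway's frame, inside the cover while that is on. Rails 42 mm long, 13 mm wide, at y = +-62 to +-75 mm; they guide the cover and hold it down, with 1.5 mm play. The cover is off them after 42 mm.
- tab (a joint): Angle (rad) of the snap tab, a sprung tongue in the cover's top that hinges down about a y axis at x = -35 mm, z = 38.5 mm in the cover's frame. 0 is out (latched), 0.10 its stop. It lets go at about 0.058: the middle of its pad about 4 mm down (stop about 6 mm). Pressed on the pad it needs about 6 N to let go, 10 N at the stop; it springs back out.
- tab_pad (a point): Middle of the top face of the snap tab's raised ribbed pad, 47 mm above the desk when out; moves with the tab. Pad 26 (x) x 28 (y) mm, at x = 16 to 42 mm in the cover's frame, 7 mm proud of the cover's and the housing's tops (both 40 mm above the desk), between finger ridge and white housing.
- ridge_face (a point): Middle of the finger ridge's face that looks to the pad (+x), 48 mm above the desk. The ridge, 70 (y) x 8 (x) mm, stands 12 mm above the cover's top at x = 0 to 8 mm in the cover's frame; the gap between this face and the pad is 8 mm. A fingertip pushing this face to the cover's -x moves the cover outward.
- screwdriver: Screwdriver, 190 mm long, lying beside the gateway. To be left alone. Origin under its middle.
- screw_tin: Round open aluminium tin with screws, 62 mm across, 24 mm high, standing beside the way of the cover. To be left alone. Origin under its middle.
- wall_bracket: Steel angle, 120 x 50 x 18 mm, lying beside the gateway. To be left alone. Origin under its middle.
- mug: Blue mug, 80 mm across, 92 mm high, behind the gateway's closed end. To be left alone. Origin under its middle.
- stapler: Black stapler, 145 x 36 x 50 mm. To be left alone. Origin under its middle.
- glasses_case: Brown glasses case, 160 x 62 x 36 mm. To be left alone. Origin under its middle.

How it is judged:
By the outcome, as a careful person would: the job done as asked, in the order asked, and still so for the second after the job is handed in, with the robot touching nothing.
It also fails if it takes over 32 s, if anything falls off the work surface, if the arm or the gripper's body presses on something with over 40 N, if the wrist force passes 120 N, or if a joint passes its speed limit or range.

## Working session

There is one attempt and no reset: what is moved stays moved. The work goes in short steps, Python scripts to look and compute and a tool call to move; the robot and the scene stay as the last step left them, time stands still between calls to the robot, and variables do not carry over. Pictures are saved under pics/ and viewed, at most 10 in all, crops included, and the job is handed in when it is done.

Besides the shell and the picture viewer there is one more tool, called after ">>>" as name(argument=value, ...), one argument or row to a line, values as JSON. play_rows: Moves the arm, as the interface text tells. Its arguments: {"type":"object","properties":{"series":{"type":"array","items":{"type":"object","properties":{"tx":{"type":"number"},"ty":{"type":"number"},"tz":{"type":"number"},"ax":{"type":"number"},"ay":{"type":"number"},"az":{"type":"number"},"fingers":{"type":"number"}}}},"grip_force":{"type":"number"}},"required":["series"]}

```bash
mkdir -p pics; cat > h.py <<'E'
import numpy as np, cv2
from plant import robot, imaging, workorder, spotter
def cam(n):
    m=imaging.camera_model(n)
    if 'origin' in m: return m,np.array(m['origin']),np.array(m['rotation'])
    return m,None,None
def ray(m,uv):
    K=np.array(m['K']);d=np.array([m['k1'],0,0,0,0.])
    p=cv2.undistortPoints(np.array([[uv]],float),K,d)[0,0]
    return np.array([p[0],p[1],1])
def at_z(n,uv,z):
    m,o,R=cam(n); r=R@ray(m,uv); return o+r*(z-o[2])/r[2]
def proj(n,P):
    m,o,R=cam(n); rv=cv2.Rodrigues(R.T)[0]; t=-R.T@o
    return cv2.projectPoints(np.array(P,float).reshape(-1,1,3),rv,t,np.array(m['K']),np.array([m['k1'],0,0,0,0.]))[0][:,0]
def save(n,f): 
    im=imaging.capture(n); cv2.imwrite(f,im[:,:,::-1]); return im
E
python3 - <<'E'
from h import *
s=robot.observe(); print(s['time'],s['ee_pos'],s['ee_rot'])
a=save('top','pics/top.png'); b=save('scene','pics/scene.png')
print(cam('top'))
for n in ('top','scene'):
  for t,z in (('gateway',0),('cover',0),('tab_pad',.047),('ridge_face',.048),('screw_tin',0),('mug',0),('stapler',0),('glasses_case',0),('screwdriver',0),('wall_bracket',0)):
    r=spotter.spot_point(n,t)
    for q in r[:1]: print(n,t,round(q['confidence'],2),np.round(q['uv'],1),at_z(n,q['uv'],z).round(4))
cv2.imwrite('pics/both.png',cv2.resize(np.vstack([a,b])[:,:,::-1],None,fx=.78,fy=.78))
E
```

```text
0.0 [ 0.19432342 -0.61990463  0.29136336] [-7.81900352e-04  9.88487058e-01  1.51303331e-01 -1.65538947e-04]
({'K': array([[368.41712988,   0.        , 252.523205  ],
       [  0.        , 368.41712988, 193.12973224],
       [  0.        ,   0.        ,   1.        ]]), 'k1': -0.10698726794063995, 'origin': array([ 0.42550337, -0.02606265,  0.9462596 ]), 'rotation': array([-0.06586705,  0.71302215, -0.69472386,  0.06796842])}, array([ 0.42550337, -0.02606265,  0.9462596 ]), array([-0.06586705,  0.71302215, -0.69472386,  0.06796842]))Traceback (most recent call last):
  File "<stdin>", line 8, in <module>
  File "h.py", line 12, in at_z
    m,o,R=cam(n); r=R@ray(m,uv); return o+r*(z-o[2])/r[2]
                    ~^~~~~~~~~~
ValueError: matmul: Input operand 1 has a mismatch in its core dimension 0, with gufunc signature (n?,k),(k,m?)->(n?,m?) (size 3 is different from 4)
```

Rotation is a quaternion; fix.

```bash
sed -i "s/np.array(m\['rotation'\])$/Q(m['rotation'])/; 1a from scipy.spatial.transform import Rotation\ndef Q(q): return Rotation.from_quat(np.roll(q,-1)).as_matrix()" h.py
python3 - <<'E'
from h import *
a=save('top','pics/top.png'); b=save('scene','pics/scene.png')
for n in ('top','scene'):
  for t,z in (('gateway',0),('cover',0),('tab_pad',.047),('ridge_face',.048),('screw_tin',0),('mug',0),('stapler',0),('glasses_case',0),('screwdriver',0),('wall_bracket',0)):
    r=spotter.spot_point(n,t)
    for q in r[:1]: print(n,t,round(q['confidence'],2),np.round(q['uv'],1),at_z(n,q['uv'],z).round(4))
cv2.imwrite('pics/both.png',cv2.resize(np.vstack([a,b])[:,:,::-1],None,fx=.78,fy=.78))
E
```

```text
top gateway 0.72 [196.2 203.8] [ 0.5749  0.1194 -0.    ]
top cover 0.73 [239.9 212.1] [0.5562 0.0049 0.    ]
top ridge_face 0.86 [239.1 210.6] [0.5532 0.0054 0.048 ]
top screw_tin 0.68 [257.9 159. ] [ 0.7001 -0.0385  0.    ]
top mug 0.61 [126.8 204.7] [0.5674 0.303  0.    ]
top stapler 0.72 [367.1 240.6] [ 0.4899 -0.3262  0.    ]
top glasses_case 0.88 [372.1 155. ] [ 0.7208 -0.3476  0.    ]
top screwdriver 0.95 [186.5 154.1] [0.7088 0.153  0.    ]
top wall_bracket 0.68 [170.6 256.1] [0.4381 0.1781 0.    ]
scene gateway 0.64 [288.6 187.4] [0.5769 0.1225 0.    ]
scene cover 0.68 [261.1 204.6] [0.5542 0.0057 0.    ]
scene tab_pad 0.68 [263.5 191.8] [0.5568 0.0154 0.047 ]
scene ridge_face 0.87 [262.6 194.5] [0.5626 0.0032 0.048 ]
scene screw_tin 0.4 [247.1 189.8] [0.4763 0.0338 0.    ]
scene mug 0.74 [317.  160.7] [0.5768 0.3007 0.    ]
scene stapler 0.96 [163.6 262. ] [ 0.48   -0.3252  0.    ]
scene glasses_case 0.58 [224.3 317. ] [ 0.7157 -0.3478  0.    ]
scene screwdriver 0.69 [328.8 197.2] [0.7045 0.1585 0.    ]
scene wall_bracket 0.87 [263.5 161.9] [0.4293 0.1836 0.    ]
```

View pics/both.png

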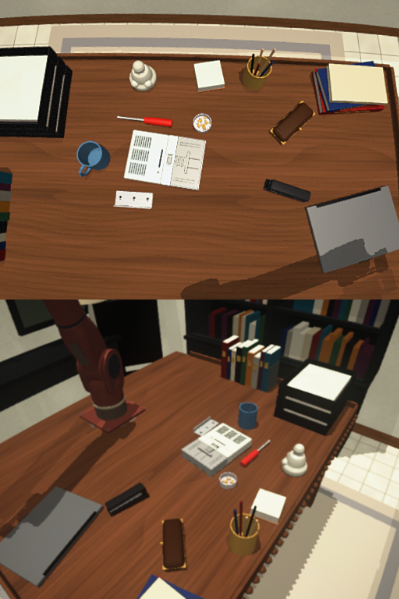

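The top view shows the white housing at about (205,205), with the grey cover at (240,210) to its right. The way off is therefore roughly world -y, with the tin at (258,159) beside it. Next I fit the pose.

```bash
cat >> h.py <<'E'
from scipy.optimize import minimize
def T(p,pts):  # gateway frame -> world
    x,y,a=p; pts=np.atleast_2d(np.array(pts,float)); c,s=np.cos(a),np.sin(a)
    return np.c_[x+c*pts[:,0]-s*pts[:,1],y+s*pts[:,0]+c*pts[:,1],pts[:,2]]
def box(x0,x1): return [[x,y,z] for x in(x0,x1) for y in(-.08,.08) for z in(0,.04)]
def render(n,p,x0,x1,S=4):
    q=cv2.convexHull(((proj(n,T(p,box(x0,x1)))+.5)*S).astype(np.float32))
    im=np.zeros((384*S,512*S),np.uint8); cv2.fillConvexPoly(im,np.round(q*16).astype(np.int32),255,shift=4)
    return cv2.resize(im,(512,384),interpolation=cv2.INTER_AREA)/255.
def fit(masks,p0,x0,x1):
    f=lambda p:sum(np.abs(render(n,[p[0],p[1],p[2]],x0,x1)-m).sum() for n,m in masks.items())
    r=minimize(f,p0,method='Nelder-Mead',options=dict(initial_simplex=[p0]+[np.add(p0,d) for d in([.01,0,0],[0,.01,0],[0,0,.06])],xatol=1e-5,fatol=.05))
    return r.x,r.fun
E
python3 - <<'E'
from h import *
M={}
for n in('top','scene'):
  imaging.capture(n)
  m=[spotter.silhouettes(n,t)[0] for t in('gateway','cover')]
  print(n,[(q['confidence'],q['mask'].sum()) for q in m])
  M[n]=(m[0]['mask']|m[1]['mask']).astype(float)
p0=[.575,.12,1.41]
for k in (['top'],['scene'],['top','scene']):
  p,f=fit({n:M[n] for n in k},p0,-.166,.075); print(k,p.round(4),f,'pad',T(p,[-.092,0,.047]).round(4))
im=cv2.imread('pics/top.png');S=4
c0,r0=150,155; crop=cv2.resize(im[r0:r0+110,c0:c0+150],None,fx=5,fy=5,interpolation=cv2.INTER_CUBIC)
for a,b in((-.166,-.076),(-.075,.075)):
  q=proj('top',T(p,[[a,-.08,.04],[b,-.08,.04],[b,.08,.04],[a,.08,.04]])); cv2.polylines(crop,[np.int32((q+.5-[c0,r0])*5)],True,(0,0,255),1)
q=proj('top',T(p,[[-.105,-.014,.047],[-.079,-.014,.047],[-.079,.014,.047],[-.105,.014,.047]])); cv2.polylines(crop,[np.int32((q+.5-[c0,r0])*5)],True,(0,200,0),1)
cv2.imwrite('pics/fit.png',crop)
E
```

```text
Traceback (most recent call last):
IndexError: list index out of range
```

```bash
cat > f.py <<'E'
from h import *
M={}
for n in('top','scene'):
  m=[]
  for t in('gateway','cover'):
    for k in range(4):
      imaging.capture(n); r=spotter.silhouettes(n,t)
      if r: m.append(r[0]); break
  print(n,[(q['confidence'],q['mask'].sum(),q['uv']) for q in m])
  if len(m)==2: M[n]=(m[0]['mask']|m[1]['mask']).astype(float)
p0=[.575,.12,1.41]
for k in [[n] for n in M]+[list(M)]:
  p,f=fit({n:M[n] for n in k},p0,-.166,.075); print(k,p.round(4),f,'pad',T(p,[-.092,0,.047]).round(4))
im=cv2.imread('pics/top.png')
c0,r0=150,155; crop=cv2.resize(im[r0:r0+110,c0:c0+150],None,fx=5,fy=5,interpolation=cv2.INTER_CUBIC)
for a,b in((-.166,-.076),(-.075,.075)):
  q=proj('top',T(p,[[a,-.08,.04],[b,-.08,.04],[b,.08,.04],[a,.08,.04]])); cv2.polylines(crop,[np.int32((q+.5-[c0,r0])*5)],True,(0,0,255),1)
q=proj('top',T(p,[[-.105,-.014,.047],[-.079,-.014,.047],[-.079,.014,.047],[-.105,.014,.047]])); cv2.polylines(crop,[np.int32((q+.5-[c0,r0])*5)],True,(0,200,0),1)
cv2.imwrite('pics/fit.png',crop)
E
python3 f.py
```

```text
top [(0.62, np.int64(3764), [189.9, 203.2]), (0.57, np.int64(2389), [239.9, 211.2])]
scene [(0.88, np.int64(1826), [291.9, 185.6]), (0.6, np.int64(1642), [264.4, 202.3])]
['top'] [0.5754 0.1207 1.4376] 133.06666666666666 pad [[0.5632 0.0296 0.047 ]]
['scene'] [0.5734 0.1177 1.4446] 110.87843137254902 pad [[0.5618 0.0264 0.047 ]]
['top', 'scene'] [0.5753 0.12   1.4366] 286.00392156862745 pad [[0.563  0.0288 0.047 ]]
```

View pics/fit.png

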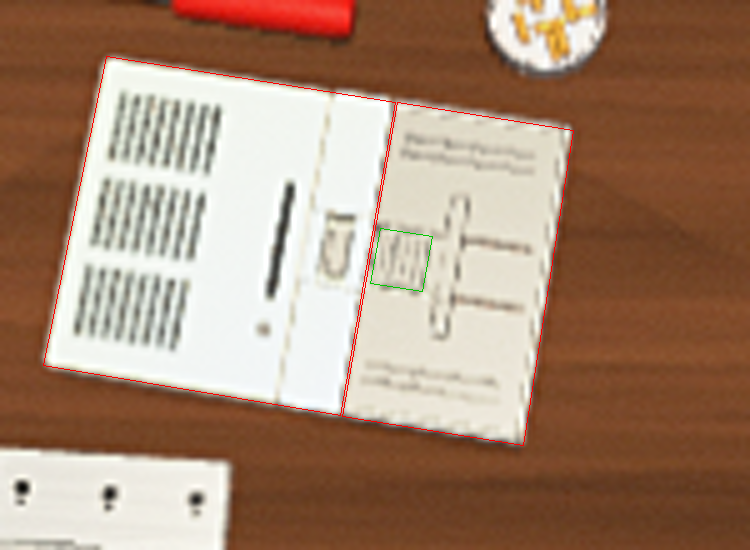

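The overlay matches the housing, the seam and the pad to within about 1 mm: gateway (0.575, 0.120), yaw 1.437, pad about (0.563, 0.029). I'll close the fingers, line the tool's y up with the cover's x, and hover over the pad.

>>> play_rows(
  series=[
    {"tx": 0.03, "ty": 0.053, "az": -0.11, "fingers": 0},
    {"tx": 0.03, "ty": 0.053, "az": -0.11, "fingers": 0},
    {"tx": 0.03, "ty": 0.053, "az": -0.11, "fingers": 0},
    {"tx": 0.03, "ty": 0.053, "az": -0.108, "fingers": 0},
    {"tx": 0.03, "ty": 0.053, "fingers": 0},
    {"tx": 0.03, "ty": 0.053, "fingers": 0},
    {"tx": 0.03, "ty": 0.053, "fingers": 0},
    {"tx": 0.03, "ty": 0.053, "fingers": 0},
    {"tx": 0.03, "ty": 0.053, "fingers": 0},
    {"tx": 0.03, "ty": 0.053, "fingers": 0},
    {"tx": 0.03, "ty": 0.053, "fingers": 0},
    {"tx": 0.03, "ty": 0.053, "fingers": 0},
  ],
)

```text
validation failed for argument at $.se...
```

>>> play_rows(
  series=[
    {"tx": 0.03, "ty": 0.053, "tz": 0.0, "ax": 0.0, "ay": 0.0, "az": -0.11, "fingers": 0.0},
    {"tx": 0.03, "ty": 0.053, "tz": 0.0, "ax": 0.0, "ay": 0.0, "az": -0.11, "fingers": 0.0},
  ],
)

```text
time: 2.1
ee_pos: [0.2548, -0.5131, 0.2919]
ee_rot: [-0.0, 0.999, 0.039, 0.0]
ft_force: [0.9, 0.9, 0.8]
opening: 0.848
grip_force: 0.0
```

>>> play_rows(
  series=[
    {"tx": 0.03, "ty": 0.054, "tz": 0.0, "ax": 0.0, "ay": 0.0, "az": -0.106, "fingers": 0.0},
    {"tx": 0.03, "ty": 0.054, "tz": 0.0, "ax": 0.0, "ay": 0.0, "az": -0.106, "fingers": 0.0},
    {"tx": 0.031, "ty": 0.054, "tz": 0.0, "ax": 0.0, "ay": 0.0, "az": 0.0, "fingers": 0.0},
    {"tx": 0.031, "ty": 0.054, "tz": 0.0, "ax": 0.0, "ay": 0.0, "az": 0.0, "fingers": 0.0},
    {"tx": 0.031, "ty": 0.054, "tz": 0.0, "ax": 0.0, "ay": 0.0, "az": 0.0, "fingers": 0.0},
    {"tx": 0.031, "ty": 0.054, "tz": 0.0, "ax": 0.0, "ay": 0.0, "az": 0.0, "fingers": 0.0},
    {"tx": 0.031, "ty": 0.054, "tz": 0.0, "ax": 0.0, "ay": 0.0, "az": 0.0, "fingers": 0.0},
    {"tx": 0.031, "ty": 0.054, "tz": 0.0, "ax": 0.0, "ay": 0.0, "az": 0.0, "fingers": 0.0},
    {"tx": 0.031, "ty": 0.054, "tz": 0.0, "ax": 0.0, "ay": 0.0, "az": 0.0, "fingers": 0.0},
    {"tx": 0.031, "ty": 0.054, "tz": 0.0, "ax": 0.0, "ay": 0.0, "az": 0.0, "fingers": 0.0},
    {"tx": 0.0, "ty": 0.0, "tz": -0.05, "ax": 0.0, "ay": 0.0, "az": 0.0, "fingers": 0.0},
  ],
)

```text
time: 3.48
ee_pos: [0.5657, 0.032, 0.2451]
ee_rot: [-0.002, 0.998, -0.06, 0.004]
ft_force: [0.6, -1.0, -1.1]
opening: 0.004
grip_force: 0.0
```

```bash
cat >> h.py <<'E'
def wproj(s,P):
    m=imaging.camera_model('wrist'); A=np.array(m['tool_from_camera']); Rt=Q(s['ee_rot'])
    R=Rt@A[:3,:3]; o=Rt@A[:3,3]+s['ee_pos']
    return cv2.projectPoints(np.array(P,float).reshape(-1,1,3),cv2.Rodrigues(R.T)[0],-R.T@o,np.array(m['K']),np.array([m['k1'],0,0,0,0.]))[0][:,0]
E
python3 - <<'E'
from h import *
p=[.5753,.12,1.4366]
s=robot.observe(); im=imaging.capture('wrist')[:,:,::-1].copy()
print(s['ee_pos'],s['ee_rot'],'target',T(p,[-.093,0,0]).round(4))
tip=s['ee_pos']+Q(s['ee_rot'])@[0,0,.07]; print('tip',tip)
def poly(x0,x1,w,z,c): cv2.polylines(im,[np.int32(wproj(s,T(p,[[x0,-w,z],[x1,-w,z],[x1,w,z],[x0,w,z]])))],True,c,1)
poly(-.166,-.076,.08,.04,(0,0,255));poly(-.075,.075,.08,.04,(0,0,255));poly(-.105,-.079,.014,.047,(0,160,0));poly(-.121,-.113,.035,.052,(255,0,0))
cv2.imwrite('pics/w1.png',im)
E
```

```text
[0.56569367 0.0319985  0.24507363] [-0.00184017  0.99816348 -0.0604234   0.00391182] target [[0.5629 0.0278 0.    ]]
tip [0.56625589 0.03222256 0.17507624]
```

View pics/w1.png

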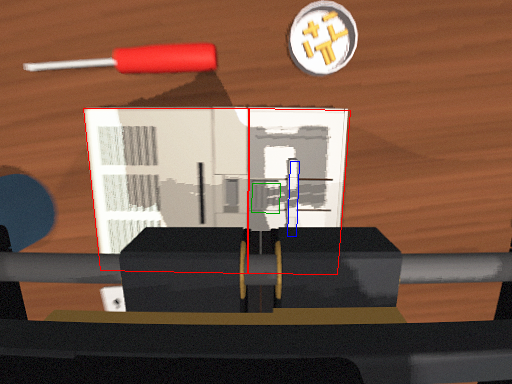

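The wrist view confirms the model outlines to within about 1 mm (pad at (266,198), ridge at (293,198)). Now to descend above the pad.

>>> play_rows(
  series=[
    {"tx": 0.0, "ty": 0.0, "tz": -0.05, "ax": 0.0, "ay": 0.0, "az": 0.0, "fingers": 0.0},
    {"tx": 0.0, "ty": 0.0, "tz": -0.05, "ax": 0.0, "ay": 0.0, "az": 0.0, "fingers": 0.0},
    {"tx": 0.0, "ty": 0.0, "tz": 0.0, "ax": 0.0, "ay": 0.0, "az": 0.0, "fingers": 0.0},
    {"tx": 0.0, "ty": 0.0, "tz": 0.0, "ax": 0.0, "ay": 0.0, "az": 0.0, "fingers": 0.0},
  ],
)

```text
time: 4.03
ee_pos: [0.5634, 0.0255, 0.1444]
ee_rot: [-0.0, 0.998, -0.064, 0.001]
ft_force: [1.3, -0.3, -0.3]
opening: 0.003
grip_force: 0.0
```

>>> play_rows(
  series=[
    {"tx": 0.0, "ty": 0.003, "tz": -0.01, "ax": 0.0, "ay": 0.0, "az": -0.005, "fingers": 0.0},
    {"tx": 0.0, "ty": 0.0, "tz": -0.01, "ax": 0.0, "ay": 0.0, "az": 0.0, "fingers": 0.0},
    {"tx": 0.0, "ty": 0.0, "tz": -0.004, "ax": 0.0, "ay": 0.0, "az": 0.0, "fingers": 0.0},
    {"tx": 0.0, "ty": 0.0, "tz": 0.0, "ax": 0.0, "ay": 0.0, "az": 0.0, "fingers": 0.0},
    {"tx": 0.0, "ty": 0.0, "tz": 0.0, "ax": 0.0, "ay": 0.0, "az": 0.0, "fingers": 0.0},
  ],
)

```text
time: 4.65
ee_pos: [0.5626, 0.0288, 0.1185]
ee_rot: [-0.0, 0.998, -0.067, 0.0]
ft_force: [-0.0, -1.2, -0.9]
opening: 0.007
grip_force: 0.0
```

Tip is at 48.5 mm with no contact. Pressing now, slowly.

>>> play_rows(
  series=[
    {"tx": 0.0, "ty": 0.0, "tz": -0.002, "ax": 0.0, "ay": 0.0, "az": 0.0, "fingers": 0.0},
    {"tx": 0.0, "ty": 0.0, "tz": -0.002, "ax": 0.0, "ay": 0.0, "az": 0.0, "fingers": 0.0},
    {"tx": 0.0, "ty": 0.0, "tz": -0.001, "ax": 0.0, "ay": 0.0, "az": 0.0, "fingers": 0.0},
    {"tx": 0.0, "ty": 0.0, "tz": 0.0, "ax": 0.0, "ay": 0.0, "az": 0.0, "fingers": 0.0},
    {"tx": 0.0, "ty": 0.0, "tz": 0.0, "ax": 0.0, "ay": 0.0, "az": 0.0, "fingers": 0.0},
  ],
)

```text
time: 5.28
ee_pos: [0.5628, 0.0291, 0.1138]
ee_rot: [-0.0, 0.998, -0.066, 0.001]
ft_force: [-0.9, 1.2, 5.6]
opening: 0.005
grip_force: 3.0
```

>>> play_rows(
  series=[
    {"tx": 0.0, "ty": 0.0, "tz": -0.001, "ax": 0.0, "ay": 0.0, "az": 0.0, "fingers": 0.0},
    {"tx": 0.0, "ty": 0.0, "tz": -0.001, "ax": 0.0, "ay": 0.0, "az": 0.0, "fingers": 0.0},
    {"tx": 0.0, "ty": 0.0, "tz": 0.0, "ax": 0.0, "ay": 0.0, "az": 0.0, "fingers": 0.0},
    {"tx": 0.0, "ty": 0.0, "tz": 0.0, "ax": 0.0, "ay": 0.0, "az": 0.0, "fingers": 0.0},
  ],
)

```text
time: 5.78
ee_pos: [0.5629, 0.0292, 0.112]
ee_rot: [-0.0, 0.998, -0.066, 0.001]
ft_force: [-1.8, 1.2, 8.3]
opening: 0.005
grip_force: 4.2
```

The tab is pressed past release at about 9 N. Now I push outward along (-0.134, -0.991).

>>> play_rows(
  series=[
    {"tx": -0.0003, "ty": -0.002, "tz": -0.0005, "ax": 0.0, "ay": 0.0, "az": 0.0, "fingers": 0.0},
    {"tx": -0.0003, "ty": -0.002, "tz": 0.0, "ax": 0.0, "ay": 0.0, "az": 0.0, "fingers": 0.0},
    {"tx": -0.0003, "ty": -0.002, "tz": 0.0, "ax": 0.0, "ay": 0.0, "az": 0.0, "fingers": 0.0},
    {"tx": -0.0003, "ty": -0.002, "tz": 0.0, "ax": 0.0, "ay": 0.0, "az": 0.0, "fingers": 0.0},
    {"tx": -0.0003, "ty": -0.002, "tz": 0.0, "ax": 0.0, "ay": 0.0, "az": 0.0, "fingers": 0.0},
    {"tx": 0.0, "ty": 0.0, "tz": 0.0, "ax": 0.0, "ay": 0.0, "az": 0.0, "fingers": 0.0},
  ],
)

```text
time: 6.52
ee_pos: [0.5621, 0.0202, 0.112]
ee_rot: [-0.001, 0.998, -0.066, 0.001]
ft_force: [-0.6, 4.2, 8.7]
opening: 0.007
grip_force: 4.4
```

>>> play_rows(
  series=[
    {"tx": -0.0004, "ty": -0.002, "tz": 0.0, "ax": 0.0, "ay": 0.0, "az": 0.0, "fingers": 0.0},
    {"tx": -0.0004, "ty": -0.002, "tz": 0.0, "ax": 0.0, "ay": 0.0, "az": 0.0, "fingers": 0.0},
    {"tx": -0.0003, "ty": -0.002, "tz": 0.0, "ax": 0.0, "ay": 0.0, "az": 0.0, "fingers": 0.0},
    {"tx": -0.0003, "ty": -0.002, "tz": 0.0, "ax": 0.0, "ay": 0.0, "az": 0.0, "fingers": 0.0},
    {"tx": 0.0, "ty": 0.0, "tz": 0.0, "ax": 0.0, "ay": 0.0, "az": 0.0, "fingers": 0.0},
  ],
)

```text
time: 7.15
ee_pos: [0.5607, 0.0121, 0.112]
ee_rot: [-0.001, 0.998, -0.066, 0.001]
ft_force: [0.6, 3.5, 8.1]
opening: 0.009
grip_force: 4.4
```

```bash
cat > c.py <<'E'
import sys
from h import *
p=[.5753,.12,1.4366]
s=robot.observe(); print(s['time'],s['ee_pos'].round(4),s['ft_force'].round(1))
im=imaging.capture('top')[:,:,::-1].copy()
cv2.imwrite('pics/t_%s.png'%sys.argv[1],im)
c0,r0=150,155; crop=cv2.resize(im[r0:r0+110,c0:c0+150],None,fx=5,fy=5,interpolation=cv2.INTER_CUBIC)
q=proj('top',T(p,[[-.075,-.08,.04],[.075,-.08,.04],[.075,.08,.04],[-.075,.08,.04]])); cv2.polylines(crop,[np.int32((q+.5-[c0,r0])*5)],True,(0,0,255),1)
cv2.imwrite('pics/c_%s.png'%sys.argv[1],crop)
E
python3 c.py a
```

```text
7.15 [0.5607 0.0121 0.112 ] [0.6 3.5 8.1]
```

View pics/c_a.png

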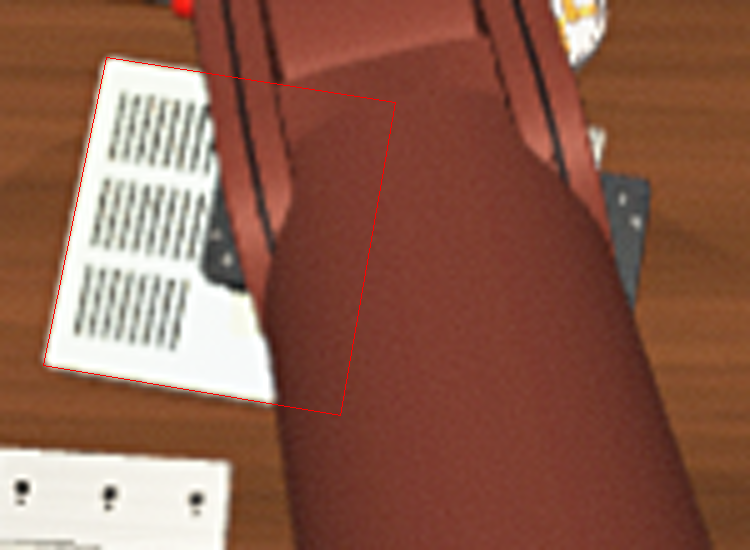

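The gateway has not moved (the red outline still matches), and the cover is out by about 12 mm (corner now near (600,130)). I keep pushing.

>>> play_rows(
  series=[
    {"tx": -0.0005, "ty": -0.004, "tz": 0.0, "ax": 0.0, "ay": 0.0, "az": 0.0, "fingers": 0.0},
    {"tx": -0.0005, "ty": -0.004, "tz": 0.0, "ax": 0.0, "ay": 0.0, "az": 0.0, "fingers": 0.0},
    {"tx": -0.0005, "ty": -0.004, "tz": 0.0, "ax": 0.0, "ay": 0.0, "az": 0.0, "fingers": 0.0},
    {"tx": -0.0006, "ty": -0.004, "tz": 0.0, "ax": 0.0, "ay": 0.0, "az": 0.0, "fingers": 0.0},
    {"tx": -0.0006, "ty": -0.004, "tz": 0.0, "ax": 0.0, "ay": 0.0, "az": 0.0, "fingers": 0.0},
    {"tx": -0.0005, "ty": -0.004, "tz": 0.0, "ax": 0.0, "ay": 0.0, "az": 0.0, "fingers": 0.0},
    {"tx": -0.0005, "ty": -0.004, "tz": 0.0, "ax": 0.0, "ay": 0.0, "az": 0.0, "fingers": 0.0},
    {"tx": -0.0005, "ty": -0.004, "tz": 0.0, "ax": 0.0, "ay": 0.0, "az": 0.0, "fingers": 0.0},
    {"tx": -0.0005, "ty": -0.004, "tz": 0.0, "ax": 0.0, "ay": 0.0, "az": 0.0, "fingers": 0.0},
    {"tx": -0.0005, "ty": -0.004, "tz": 0.0, "ax": 0.0, "ay": 0.0, "az": 0.0, "fingers": 0.0},
  ],
)

```text
time: 8.45
ee_pos: [0.5556, -0.0277, 0.112]
ee_rot: [-0.001, 0.998, -0.066, 0.001]
ft_force: [0.4, 5.5, 8.3]
opening: 0.007
grip_force: 4.5
```

>>> play_rows(
  series=[
    {"tx": -0.0005, "ty": -0.004, "tz": 0.0, "ax": 0.0, "ay": 0.0, "az": 0.0, "fingers": 0.0},
    {"tx": -0.0005, "ty": -0.004, "tz": 0.0, "ax": 0.0, "ay": 0.0, "az": 0.0, "fingers": 0.0},
    {"tx": -0.0005, "ty": -0.004, "tz": 0.0, "ax": 0.0, "ay": 0.0, "az": 0.0, "fingers": 0.0},
    {"tx": -0.0005, "ty": -0.004, "tz": 0.0, "ax": 0.0, "ay": 0.0, "az": 0.0, "fingers": 0.0},
    {"tx": -0.0005, "ty": -0.004, "tz": 0.0, "ax": 0.0, "ay": 0.0, "az": 0.0, "fingers": 0.0},
    {"tx": -0.0005, "ty": -0.004, "tz": 0.0, "ax": 0.0, "ay": 0.0, "az": 0.0, "fingers": 0.0},
    {"tx": -0.0005, "ty": -0.004, "tz": 0.0, "ax": 0.0, "ay": 0.0, "az": 0.0, "fingers": 0.0},
    {"tx": 0.0, "ty": 0.0, "tz": 0.0, "ax": 0.0, "ay": 0.0, "az": 0.0, "fingers": 0.0},
  ],
)

```text
time: 9.45
ee_pos: [0.552, -0.0564, 0.1119]
ee_rot: [-0.0, 0.998, -0.066, 0.001]
ft_force: [1.0, 3.5, 9.8]
opening: 0.006
grip_force: 4.4
```

>>> play_rows(
  series=[
    {"tx": 0.0, "ty": 0.0, "tz": 0.003, "ax": 0.0, "ay": 0.0, "az": 0.0, "fingers": 0.0},
    {"tx": 0.0003, "ty": 0.002, "tz": 0.001, "ax": 0.0, "ay": 0.0, "az": 0.0, "fingers": 0.0},
    {"tx": 0.0003, "ty": 0.002, "tz": 0.002, "ax": 0.0, "ay": 0.0, "az": 0.0, "fingers": 0.0},
    {"tx": 0.0, "ty": 0.0, "tz": 0.02, "ax": 0.0, "ay": 0.0, "az": 0.0, "fingers": 0.0},
    {"tx": 0.0, "ty": 0.0, "tz": 0.05, "ax": 0.0, "ay": 0.0, "az": 0.0, "fingers": 0.0},
    {"tx": 0.0, "ty": 0.0, "tz": 0.05, "ax": 0.0, "ay": 0.0, "az": 0.0, "fingers": 0.0},
    {"tx": -0.02, "ty": -0.055, "tz": 0.0, "ax": 0.0, "ay": 0.0, "az": 0.0, "fingers": 0.0},
    {"tx": -0.02, "ty": -0.055, "tz": 0.0, "ax": 0.0, "ay": 0.0, "az": 0.0, "fingers": 0.0},
    {"tx": -0.02, "ty": -0.055, "tz": 0.0, "ax": 0.0, "ay": 0.0, "az": 0.0, "fingers": 0.0},
    {"tx": -0.02, "ty": -0.055, "tz": 0.0, "ax": 0.0, "ay": 0.0, "az": 0.0, "fingers": 0.0},
    {"tx": 0.0, "ty": -0.055, "tz": 0.0, "ax": 0.0, "ay": 0.0, "az": 0.0, "fingers": 0.0},
    {"tx": 0.0, "ty": 0.0, "tz": 0.0, "ax": 0.0, "ay": 0.0, "az": 0.0, "fingers": 0.0},
  ],
)

```text
time: 10.95
ee_pos: [0.4693, -0.3326, 0.2357]
ee_rot: [0.0, 0.998, -0.07, -0.001]
ft_force: [0.9, -0.1, -0.7]
opening: 0.007
grip_force: 0.0
```

```bash
python3 c.py b
```

```text
10.95 [ 0.4693 -0.3326  0.2357] [ 0.9 -0.1 -0.7]
```

View pics/c_b.png

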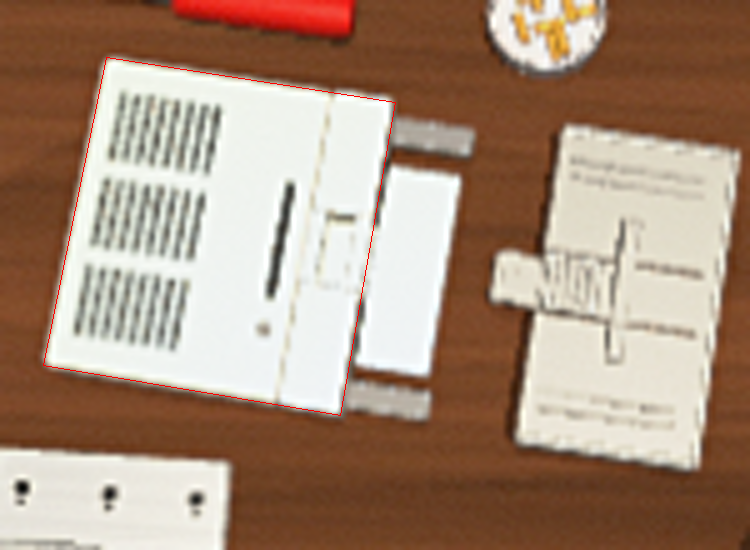

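The picture shows the cover lying flat, straight and clear of both rails: rail ends at about (470,140) and (430,405), cover edge at about (540,280). The gateway still sits inside its red outline, and the tin, the screwdriver and the bracket are where they were.

```bash
python3 -c "
from h import *
print(workorder.close_job())"
```

```text
the job is handed in; nothing more can be done
None
```

The cover is off its guide rails and lying flat on the desk with a clear gap; the gateway, tin, screwdriver and bracket had not moved in the last picture, and the job is handed in (no verdict returned).

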